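Lay out the pipetting station

TASK

Lay out the pipetting station: put the blue tip rack into the blue nest and the yellow tip rack into the yellow nest, and nest the two L-shaped cooling blocks together in the grey tray, the small orange one with its inside corner round the tray's dark square post and the big green one round the outside of the orange one. Everything must sit flat on the floor of its own seat, let go and at rest; keep the tip racks upright all the time, and leave the pink rack and the two small amber jars standing where they are.

Things in the scene. Friction and masses are not known exactly. Their poses are not given: they have to be found in the camera images.
- blue_rack: Blue rack of pipette tips, loose, upright, ~0.12 kg: solid box 56 mm (its x) x 80 mm (its y) x 50 mm high, with rows of short tip ends on top (to 59 mm, decoration only). Origin: centre of the underside.  Pick it from above across its 56 mm width (fingers closing along its x), TCP about 38 mm above the underside.
- yellow_rack: Yellow rack of pipette tips, loose, upright, ~0.12 kg: solid box 56 mm (its x) x 80 mm (its y) x 50 mm high, with rows of short tip ends on top (to 59 mm, decoration only). Origin: centre of the underside.  Pick it from above across its 56 mm width (fingers closing along its x), TCP about 38 mm above the underside.
- pink_rack: Pink tip rack, same shape and size as the blue and yellow ones (56 x 80 x 50 mm); it has no nest and stays where it is. Origin: centre of the underside.
- green_block: Big green L, ~0.2 kg: arms 32 mm wide, 25 high along the -x and -y sides of a 108 mm square (outside corner x=y=-54, inside corner x=y=-22). Origin: the square's centre, underside. Grip: upright black rib 12 mm thick, 34 long, top 61 mm above underside, centred at x=y=-35, lying along the 45 deg diagonal (+x+y); pinch its 12 mm, TCP 50 mm above underside. White caps are decoration.
- orange_block: Small orange L, ~0.12 kg: arms 32 mm wide, 25 high along the -x and -y sides of a 72 mm square (outside corner x=y=-36, inside corner x=y=-4). Origin: the square's centre, underside. Grip: upright black rib 12 mm thick, 34 long, top 61 mm above underside, centred at x=y=-17, lying along the 45 deg diagonal (+x+y); pinch its 12 mm, TCP 50 mm above underside.
- cool_tray: Fixed grey tray, inside 120 x 120 mm, walls 5 thick, 14 high, floor 4 thick; dark post 36 x 36 mm, top at 18, fills the +x+y inside corner. Origin: centre of the underside. The L blocks fit one way only, both with x along the tray's x: green's origin at tray x=y=0, orange's at x=y=+20 mm, undersides 4 mm above the tray's origin, with about 5 mm of play.
- blue_nest: Blue nest, fixed to the bench: open rectangular frame, inside 72 mm (its x) x 96 mm (its y), walls 5 mm thick and 14 mm high, blue walls, white floor 4 mm thick. Origin: centre of the underside (on the bench). A tip rack sits inside it, long side along the nest's y (either way round), its underside then 4 mm above the nest's origin.
- yellow_nest: Yellow nest, fixed to the bench: open rectangular frame, inside 72 mm (its x) x 96 mm (its y), walls 5 mm thick and 14 mm high, yellow walls, white floor 4 mm thick. Origin: centre of the underside (on the bench). A tip rack sits inside it, long side along the nest's y (either way round), its underside then 4 mm above the nest's origin.
- black_cap_jar: Small amber jar with a black cap and a paper label, loose, 28 mm across, 50 mm high, standing among the things; stays where it is. Origin: centre of the underside.
- white_cap_jar: Small amber jar with a white cap and no label, loose, 28 mm across, 50 mm high, standing among the things; stays where it is. Origin: centre of the underside.
There are look-alikes about, which are no part of the job. What is shaped like the blue_rack but purple is not meant.

How it is judged:
By the outcome, as a careful person would: the job done as asked, in the order asked, and still so for the second after the job is handed in, with the robot touching nothing.
It also fails if it takes over 112 s, if anything falls off the work surface, if the arm or the gripper's body presses on something with over 40 N, if the wrist force passes 120 N, or if a joint passes its speed limit or range.

ROBOT

A 6-joint arm with a two-finger parallel gripper is mounted at the origin on the work surface. World frame = base frame: x ahead of the robot, y to its left, z up, the work surface at z = 0. Lengths are in m, angles in rad, forces in N, time in s.
With the tool pointing down it reaches from about 0.375 to 0.9 m from the base axis. Payload 3.1 kg.
Tool frame: the origin (TCP) lies between the finger pads, 19 mm behind the fingertips; this is the grasp point; z points along the fingers, y is the line along which they close (so a half turn about z gives the same grasp; the last joint's range is limited). The gripper opens to 87 mm and grips with 3 to 60 N. Pads are 19 mm wide; open, the fingers measure 117 mm over their backs; the gripper's body (75 mm by 190 mm) begins 51 mm behind the grasp point.
Start: joints at [-1.51, 0.527, 1.433, -0, 1.181, -0.178], TCP at [0.148, -0.607, 0.241] pointing down, gripper open.
Joint ranges: [-3.08, 3.08], [-0.75, 2.2], [0.22, 2.44], [-1.43, 4.57], [0, 2.65], [-2.85, 2.85]. Speed limits (rad/s): [2.79, 2.79, 3.14, 3.14, 3.14, 3.14].

INTERFACE

Orientations are given as a unit quaternion [x, y, z, w].
In Python, from rig import get_obs, camera, hand_in, cut_out gives the robot as it stands.
- The arm moves only by the tool step_arm, never from a script. Its argument "rows" is a list of rows, each a list of 6 numbers: the shift along the world's x, y, z in m, then the turn, a rotation vector about the world's x, y, z in degrees. A call has 1 to 12 rows; each row shifts and turns the commanded pose from where the row before left it; what a row does not reach is not made up. A row lasts 1/8 s, in which the tool goes at most 62.5 mm and 10.7 degrees, less where a joint would pass 70% of its speed; a pose out of reach is approached as far as the arm can. A call is refused whole if a number of a shift passes 0.0625 or a number of a turn 10.7, either way. A call with a gripper value outside its range is refused whole. "jaw" is the finger opening in m, from 0 to 0.087, set as the call begins (left out, the last holds). The fingers move at their own pace and stop on an object; "squeeze" is the grip in N (left out, the last holds). Time passes only in rows, so rows that do not move let the fingers close. It gives the time, the measured TCP pose, the force, the opening and the grip force at its end, in the units of the state.
- get_obs(): the state, without advancing time (a new reading comes with each control period).
- camera(name): name is "scene" or "top"; returns a dict with "pixels" (400x640x3 uint8, blue, green, red), "depth" (400x640 float32, m along the optical axis (not along the pixel's ray), 0 where there is no reading), "fov_y" (degrees; the focal length in pixels is half the picture's height over the tangent of half this angle, whatever the lens; pixels are square), "cx", "cy" (the principal point, pixels), "k1" (the pictures are not rectified: a ray, as slopes to the right and down, at radius r is drawn at 1 + k1 r^2 times it, then the intrinsics apply), "extrinsics" (4x4, takes a point from camera to world coordinates). Camera axes: x right, y up, looking along -z (the intrinsics and any distortion apply to the point x, -y, -z); pixel columns grow to the right and rows downward; lengths in m; the calibration is good to about 2 mm. A picture is of the moment at which its call begins.
- hand_in(): hands the job in; it is judged then, once.
Trained networks look in the newest picture that a camera, given by its name, has taken for a name from the list of things; names that differ only in an ending like _2 or _b are one class to them, and where a whole thing is asked for, a point or a joint stands for the part that bears it (a point fixed in the world has none). Each returns a list of dicts, best first, with "confidence" (0 to 1); they miss things now and then, are a little off and sometimes report something else, mostly with a low value. They report only what shows in the picture. A call takes as long as a camera call. They do not tell look-alikes from the thing itself.
- cut_out(label, camera): "region" (400x640 bool, what is visible of it) and "extent" ([centre column, centre row, width, height] in pixels, round what is visible of it).
The state is a dict: "time": time; "q": joint angles; "joint_velocities": joint speeds; "joint_torque": joint torques, N m; "position": TCP position; "tool_rot": TCP orientation; "ft_force": force on the tool from outside, world axes, zero at the start; "moment": the same for the moment, N m; "grip_width": finger opening in m; "grip_force": force on a finger pad.
Only numpy, scipy, OpenCV 4.12 (cv2) and the standard library are available. Lean on these libraries where they do the work, as an engineer would, in place of code of your own. Each camera call takes 0.05 s, during which the arm holds its last target. There are 200 camera calls.

## Working session

There is one attempt and no reset: what is moved stays moved. The work goes in short steps, Python scripts to look and compute and a tool call to move; the robot and the scene stay as the last step left them, time stands still between calls to the robot, and variables do not carry over. Pictures are saved under pics/ and viewed, at most 14 in all, crops included, and the job is handed in when it is done.

Besides the shell and the picture viewer there is one more tool, called as name(argument=value, ...) on one line, values as JSON. step_arm: Moves the arm, as the interface text tells. Its arguments: {"type":"object","properties":{"rows":{"type":"array"},"jaw":{"type":"number"},"squeeze":{"type":"number"}},"required":["rows"]}

```bash
ls; mkdir -p pics; python3 - <<'E'
from rig import *
import cv2,numpy as np
o=get_obs();print(o)
for n in("scene","top"):
    c=camera(n);cv2.imwrite(f"pics/{n}0.png",c["pixels"]);print(n,c["fov_y"],c["cx"],c["cy"],c["k1"],c["extrinsics"])
    np.savez(f"pics/{n}0.npz",**c)
    for l in"blue_rack yellow_rack pink_rack green_block orange_block cool_tray blue_nest yellow_nest black_cap_jar white_cap_jar".split():
        for d in cut_out(l,n):print(n,l,round(d["confidence"],2),np.round(d["extent"]),d["region"].sum())
E
```

```text
pics
{'time': 0.0, 'q': array([-1.51048194e+00,  5.28476806e-01,  1.43388088e+00, -4.05983670e-05,
        1.18134596e+00, -1.78550095e-01]), 'joint_velocities': array([-0.00072448,  0.0001227 ,  0.00025639, -0.00049009,  0.00014572,
        0.00072046]), 'joint_torque': array([-4.54209166e-04, -4.40043283e+01, -1.76591134e+01,  6.33994024e-02,
        5.83125022e-02, -1.79783856e-04]), 'position': array([ 0.14782119, -0.60657748,  0.24027184]), 'tool_rot': array([ 9.92874970e-01,  1.19156118e-01,  4.36241706e-05, -1.05476205e-03]), 'ft_force': array([-0.55744145, -0.05272123,  0.48204257]), 'moment': array([0.00370774, 0.00012422, 0.02363312]), 'grip_force': 0.0, 'grip_width': 0.08693216192038525}
scene 53.33565793705687 321.0542059575924 204.0794078712814 -0.008855715613635875 [[ 0.18255022 -0.72704941  0.66187202  1.09773109]
 [ 0.98306225  0.14609832 -0.1106521  -0.10892895]
 [-0.01624884  0.67086097  0.74140511  0.74704185]
 [ 0.          0.          0.          1.        ]]
scene blue_rack 0.94 [233. 167.  34.  35.] 859
scene blue_rack 0.74 [315. 205.  40.  35.] 1131
scene blue
[... 812 characters left out ...]
 [ 0.          0.          0.          1.        ]]
top blue_rack 0.98 [400. 282.  34.  25.] 807
top blue_rack 0.97 [327. 211.  35.  34.] 676
top blue_rack 0.67 [258. 268.  32.  25.] 705
top yellow_rack 0.64 [244. 222.  38.  31.] 667
top yellow_rack 0.6 [162. 186.  41.  40.] 1198
top pink_rack 0.71 [394. 235.  35.  31.] 771
top pink_rack 0.6 [364. 182.  12.  15.] 98
top green_block 0.74 [245. 157.  48.  42.] 842
top orange_block 0.58 [407. 163.  37.  26.] 542
top cool_tray 0.97 [320. 135.  45.  52.] 2343
top blue_nest 0.63 [470. 192.  42.  27.] 1233
top yellow_nest 0.89 [164. 184.  40.  36.] 1135
top black_cap_jar 0.41 [282. 180.  11.  12.] 102
top white_cap_jar 0.69 [364. 182.  14.  13.] 77
```

```bash
python3 - <<'E'
import cv2
a=cv2.imread("pics/top0.png")[100:320,120:520];cv2.imwrite("pics/t1.png",cv2.resize(a,None,fx=2,fy=2,interpolation=cv2.INTER_CUBIC))
a=cv2.imread("pics/scene0.png")[120:340,120:540];cv2.imwrite("pics/s1.png",cv2.resize(a,None,fx=1.9,fy=1.9,interpolation=cv2.INTER_CUBIC))
E
```

```text
(no output)
```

View pics/t1.png

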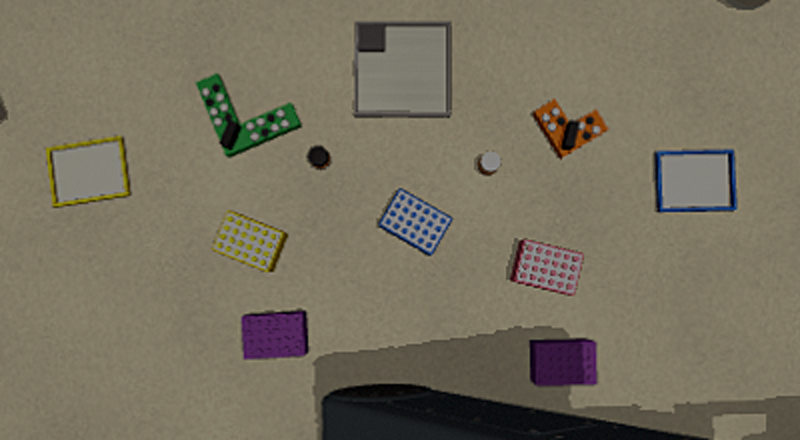

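View pics/s1.png

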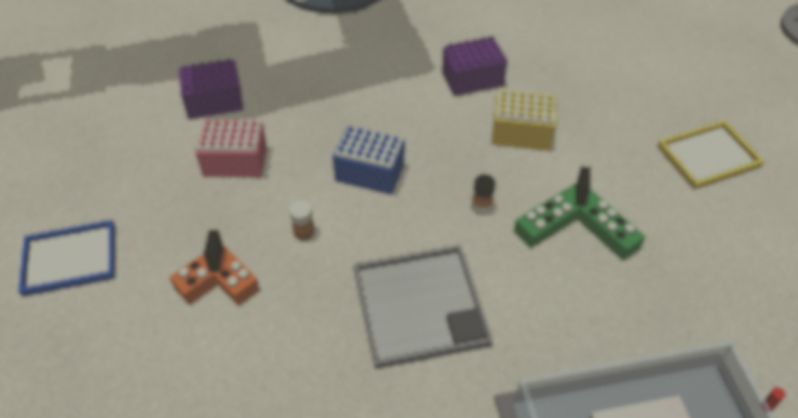

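The top view shows the yellow nest at px (164,185), blue nest (468,190), tray (321,135) with its post top-left, green rib (235,166), orange rib (405,167), blue rack (327,210), yellow rack (244,220), pink rack (394,233), black jar (279,178) and white jar (364,181). Two purple decoys lie nearer the arm. The scene view agrees. Next I'll measure the poses.

```bash
cat > h.py <<'E'
import numpy as np,cv2
from scipy.optimize import minimize
from rig import *
def cloud(c):
    f=200/np.tan(np.radians(c["fov_y"])/2);K=np.array([[f,0,c["cx"]],[0,f,c["cy"]],[0,0,1.]])
    v,u=np.mgrid[:400,:640];p=np.stack([u,v],-1).reshape(-1,1,2).astype(float)
    n=cv2.undistortPoints(p,K,np.array([float(c["k1"]),0,0,0])).reshape(400,640,2)
    d=c["depth"].astype(float);P=np.stack([n[...,0]*d,-n[...,1]*d,-d],-1)
    E=c["extrinsics"];W=P@E[:3,:3].T+E[:3,3];W[d==0]=np.nan
    return W
def rect(W,m,lo,hi):
    P=W[m];P=P[(P[:,2]>lo)&(P[:,2]<hi)]
    r=cv2.minAreaRect((P[:,:2]*1000).astype(np.float32));return r,len(P),np.median(P[:,2])
E
python3 - <<'E'
from h import *
for n in("scene","top"):
    c=dict(np.load(f"pics/{n}0.npz"));W=cloud(c)
    hsv=cv2.cvtColor(c["pixels"],cv2.COLOR_BGR2HSV)
    ok=(W[...,0]>.3)&(W[...,0]<.75)&(abs(W[...,1])<.5)&np.isfinite(W[...,2])
    print(n,"bench z",np.nanmedian(W[ok][:,2]))
    m=(ok&(W[...,2]>.008)).astype(np.uint8)
    k,L,s,cc=cv2.connectedComponentsWithStats(m)
    for i in range(1,k):
        if s[i,4]<40:continue
        P=W[L==i];zt=np.percentile(P[:,2],[50,97]);t=P[P[:,2]>zt[1]-.012]
        r=cv2.minAreaRect((t[:,:2]*1000).astype(np.float32))
        print(s[i],np.round(zt,4),"rect",np.round(r[0],1),np.round(r[1],1),round(r[2],1), 'full',[np.round(x,1) for x in cv2.minAreaRect((P[:,:2]*1000).astype(np.float32))])
E
```

```text
scene bench z -2.0651584837994008e-05
[355 145  33  24 615] [0.0435 0.059 ] rect [314.6 162.2] [30.2 80.2] 2.6 full [array([314.1, 162.5]), array([34.6, 80.3]), np.float64(5.0)]
[215 165  33  17 290] [0.0306 0.0511] rect [ 301.5 -213.6] [ 5.1 76.8] 2.3 full [array([ 303.1, -213.3]), array([ 6.1, 77.6]), np.float64(0.1)]
[379 167  35  31 887] [0.0509 0.0595] rect [423.2 197.1] [78.3 56.2] 68.9 full [array([423.5, 197.8]), array([80. , 57.4]), np.float64(69.5)]
[223 183  38  30 969] [0.0499 0.0592] rect [ 397.4 -189.6] [80.  56.8] 77.8 full [array([ 397.9, -190.1]), array([80.8, 59.1]), np.float64(78.5)]
[466 184  56  34 352] [0.0126 0.0154] rect [511.4 426.3] [ 83. 111.] 10.2 full [array([511.4, 426.3]), array([ 83., 111.]), np.float64(10.2)]
[295 187  39  35 995] [0.0509 0.0594] rect [453.4 -18.6] [79.7 56.4] 60.4 full [array([453.4, -18.3]), array([80.8, 56.9]), np.float64(61.6)]
[ 391  208   68   48 1223] [0.0243 0.06  ] rect [560.  223.5] [11.4 36.1] 71.7 full [array([605.8, 207.9]), array([109.4, 108.7]), np.float64(24.7)]
[368 212  14  20 209] [0.041 0.051] rect [535.7 110.4] [2
[... 1577 characters left out ...]
 32 300] [0.0139 0.0187] rect [ 516.8 -394.2] [ 83.4 108.7] 2.6 full [array([ 516.8, -394.2]), array([ 83.4, 108.7]), np.float64(2.6)]
[309 194  37  34 685] [0.055 0.062] rect [450.8 -17.1] [79.3 55.2] 61.3 full [array([450.9, -17.3]), array([79.7, 56.1]), np.float64(61.5)]
[226 205  38  31 708] [0.0547 0.062 ] rect [420.4 198.3] [79.  55.7] 69.6 full [array([420.4, 198.6]), array([80.8, 56.3]), np.float64(69.8)]
[375 220  37  28 728] [0.0548 0.0623] rect [ 395.9 -189.8] [80.7 55.4] 77.2 full [array([ 395.7, -190.5]), array([82. , 56.2]), np.float64(77.4)]
[241 256  33  13 366] [0.0542 0.062 ] rect [314. 162.] [29.9 77.3] 2.2 full [array([313.6, 161.8]), array([29.9, 78.6]), np.float64(2.9)]
```

Both cameras agree within about 2 mm. Poses in mm and degrees:

| Thing | x, y | Angle |
|---|---|---|
| Blue rack | 452, -18 | closing axis -29° |
| Yellow rack | 422, 198 | closing axis -20.7° |
| Blue nest | 516, -394 | 2.3° |
| Yellow nest | 511, 426 | 11° |
| Tray | 660, 4 | 1.2° |
| Orange rib | 569, -217 | block -57.5° |
| Green rib | 559.5, 224.6 | block -65° |

I'll follow the order in the task, starting with the blue rack.

step_arm(rows=[[0.0253,0.0491,-0.0075,0,0,3.95],[0.0253,0.0491,-0.0075,0,0,3.95],[0.0253,0.0491,-0.0075,0,0,3.95],[0.0253,0.0491,-0.0075,0,0,3.95],[0.0253,0.0491,-0.0075,0,0,3.95],[0.0253,0.0491,-0.0075,0,0,3.95],[0.0253,0.0491,-0.0075,0,0,3.95],[0.0253,0.0491,-0.0075,0,0,3.95],[0.0253,0.0491,-0.0075,0,0,3.95],[0.0253,0.0491,-0.0075,0,0,3.95],[0.0253,0.0491,-0.0075,0,0,3.95],[0.0253,0.0491,-0.0075,0,0,3.95]], jaw=0.087, squeeze=20)

```text
time: 2.6
position: [0.4527, -0.0165, 0.1513]
tool_rot: [0.861, 0.509, 0.0, 0.001]
ft_force: [0.5, 0.1, -0.3]
grip_width: 0.0869
grip_force: 0.0
```

step_arm(rows=[[0,0,0,0,0,0],[0,0,0,0,0,0]])

```text
time: 2.85
position: [0.4513, -0.0181, 0.1513]
tool_rot: [0.861, 0.508, -0.0, 0.0]
ft_force: [-0.7, 0.2, 1.1]
grip_width: 0.0872
grip_force: 0.0
```

step_arm(rows=[[0.0003,0,-0.035,0,0,0],[0,0,-0.035,0,0,0],[0,0,-0.028,0,0,0],[0,0,-0.015,0,0,0],[0,0,0,0,0,0],[0,0,0,0,0,0]])

```text
time: 3.6
position: [0.452, -0.0192, 0.0388]
tool_rot: [0.862, 0.507, 0.0, 0.0]
ft_force: [-0.1, -0.6, 0.9]
grip_width: 0.0868
grip_force: 0.0
```

step_arm(rows=[[0,0,0,0,0,0],[0,0,0,0,0,0],[0,0,0,0,0,0],[0,0,0,0,0,0],[0,0,0,0,0,0],[0,0,0,0,0,0]], jaw=0.03, squeeze=20)

```text
time: 4.35
position: [0.4518, -0.018, 0.0384]
tool_rot: [0.861, 0.508, 0.0, 0.0]
ft_force: [0.4, 1.3, 3.3]
grip_width: 0.0555
grip_force: 20.0
```

step_arm(rows=[[0,0,0.02,0,0,0],[0,0,0.04,0,0,0],[0,0,0.04,0,0,0],[0.0072,-0.042,0,0,0,3.5],[0.0072,-0.042,0,0,0,3.5],[0.0072,-0.042,0,0,0,3.5],[0.0072,-0.042,0,0,0,3.5],[0.0072,-0.042,0,0,0,3.5],[0.0072,-0.042,0,0,0,3.5],[0.0072,-0.042,0,0,0,3.5],[0.0072,-0.042,0,0,0,3.5],[0.0069,-0.0404,0,0,0,3.3]])

```text
time: 5.85
position: [0.5159, -0.3954, 0.1373]
tool_rot: [0.692, 0.722, 0.0, -0.001]
ft_force: [0.0, 0.2, -1.1]
grip_width: 0.0559
grip_force: 20.0
```

step_arm(rows=[[0,0,-0.04,0,0,0],[0,0,-0.03,0,0,0],[0,0,0,0,0,0],[0,0,0,0,0,0]])

```text
time: 6.35
position: [0.5166, -0.3946, 0.0687]
tool_rot: [0.692, 0.722, -0.0, 0.0]
ft_force: [0.2, -0.4, -0.4]
grip_width: 0.0555
grip_force: 20.0
```

step_arm(rows=[[0,0,-0.015,0,0,0],[0,0,-0.008,0,0,0],[0,0,-0.003,0,0,0],[0,0,0,0,0,0],[0,0,0,0,0,0]])

```text
time: 6.98
position: [0.5163, -0.3944, 0.0425]
tool_rot: [0.692, 0.722, 0.0, 0.0]
ft_force: [-0.1, 1.1, 0.3]
grip_width: 0.0556
grip_force: 20.0
```

step_arm(rows=[[0,0,0,0,0,0],[0,0,0,0,0,0],[0,0,0,0,0,0],[0,0,0,0,0,0],[0,0,0.03,0,0,0],[0,0,0.04,0,0,0],[0,0,0.04,0,0,0]], jaw=0.085)

```text
time: 7.85
position: [0.5161, -0.3943, 0.1531]
tool_rot: [0.692, 0.722, 0.0, -0.0]
ft_force: [-0.3, 0.2, -0.3]
grip_width: 0.0847
grip_force: 0.0
```

step_arm(rows=[[-0.0079,0.0494,0,0,0,-1.92],[-0.0079,0.0494,0,0,0,-1.92],[-0.0079,0.0494,0,0,0,-1.92],[-0.0079,0.0494,0,0,0,-1.92],[-0.0079,0.0494,0,0,0,-1.92],[-0.0079,0.0494,0,0,0,-1.92],[-0.0079,0.0494,0,0,0,-1.92],[-0.0079,0.0494,0,0,0,-1.92],[-0.0079,0.0494,0,0,0,-1.92],[-0.0079,0.0494,0,0,0,-1.92],[-0.0079,0.0494,0,0,0,-1.92],[-0.0073,0.0489,0,0,0,-1.92]], jaw=0.087)

```text
time: 9.35
position: [0.4219, 0.1995, 0.1525]
tool_rot: [0.823, 0.568, 0.0, 0.0]
ft_force: [0.9, -0.2, 0.1]
grip_width: 0.087
grip_force: 0.0
```

step_arm(rows=[[0,0,0,0,0,0],[0,0,-0.03,0,0,0],[0,0,-0.03,0,0,0],[0,0,0,0,0,0]])

```text
time: 9.85
position: [0.421, 0.1967, 0.0909]
tool_rot: [0.823, 0.568, -0.002, -0.001]
ft_force: [-0.3, -0.0, 0.4]
grip_width: 0.0868
grip_force: 0.0
```

step_arm(rows=[[0.0005,0.0007,-0.025,0,0,0],[0,0,-0.018,0,0,0],[0,0,-0.0095,0,0,0],[0,0,0,0,0,0],[0,0,0,0,0,0]])

```text
time: 10.48
position: [0.4231, 0.1985, 0.0405]
tool_rot: [0.822, 0.569, 0.001, 0.0]
ft_force: [-0.0, -0.9, 0.1]
grip_width: 0.0869
grip_force: 0.0
```

step_arm(rows=[[0,0,0,0,0,0],[0,0,0,0,0,0],[0,0,0,0,0,0],[0,0,0,0,0,0],[0,0,0,0,0,0],[0,0,0,0,0,0]], jaw=0.03, squeeze=20)

```text
time: 11.22
position: [0.4225, 0.1986, 0.0398]
tool_rot: [0.822, 0.569, -0.0, -0.0]
ft_force: [0.2, -0.2, 1.8]
grip_width: 0.0556
grip_force: 20.0
```

step_arm(rows=[[0,0,0.02,0,0,0],[0,0,0.04,0,0,0],[0,0,0.04,0,0,0],[0.0126,0.0324,0,0,0,4.54],[0.0126,0.0324,0,0,0,4.54],[0.0126,0.0324,0,0,0,4.54],[0.0126,0.0324,0,0,0,4.54],[0.0126,0.0324,0,0,0,4.54],[0.0126,0.0326,0,0,0,4.54],[0.0126,0.0326,0,0,0,4.54],[0,0,0,0,0,0]])

```text
time: 12.6
position: [0.5113, 0.4278, 0.1391]
tool_rot: [0.634, 0.773, 0.001, 0.0]
ft_force: [-0.7, -0.3, -0.3]
grip_width: 0.056
grip_force: 20.0
```

step_arm(rows=[[0,0,-0.04,0,0,0],[0,0,-0.03,0,0,0],[0,0,0,0,0,0],[0,0,0,0,0,0]])

```text
time: 13.1
position: [0.5111, 0.4255, 0.0705]
tool_rot: [0.636, 0.772, 0.0, 0.0]
ft_force: [1.0, 0.5, -1.7]
grip_width: 0.0557
grip_force: 20.0
```

Grasped at 0.0398, so I'll place at about 0.0438.

step_arm(rows=[[0,0,-0.015,0,0,0],[0,0,-0.009,0,0,0],[0,0,-0.0025,0,0,0],[0,0,0,0,0,0],[0,0,0,0,0,0]])

```text
time: 13.72
position: [0.5105, 0.4255, 0.0438]
tool_rot: [0.635, 0.772, -0.0, -0.0]
ft_force: [-2.2, -1.5, 5.7]
grip_width: 0.0556
grip_force: 20.0
```

step_arm(rows=[[0,0,0,0,0,0],[0,0,0,0,0,0],[0,0,0,0,0,0],[0,0,0,0,0,0],[0,0,0.03,0,0,0],[0,0,0.04,0,0,0],[0,0,0.04,0,0,0]], jaw=0.085)

```text
time: 14.6
position: [0.5106, 0.4257, 0.154]
tool_rot: [0.635, 0.772, -0.0, -0.0]
ft_force: [0.8, -0.6, 0.4]
grip_width: 0.0849
grip_force: 0.0
```

step_arm(rows=[[0.0049,-0.0536,0,0,0,-9.47],[0.0049,-0.0536,0,0,0,-9.47],[0.0049,-0.0536,0,0,0,-9.47],[0.0049,-0.0536,0,0,0,-9.47],[0.0049,-0.0536,0,0,0,-9.47],[0.0049,-0.0536,0,0,0,-9.47],[0.0049,-0.0536,0,0,0,-9.47],[0.0049,-0.0536,0,0,0,-9.47],[0.0049,-0.0536,0,0,0,-9.47],[0.0049,-0.0536,0,0,0,-9.47],[0.0049,-0.0536,0,0,0,-9.47],[0.0044,-0.0535,0,0,0,-9.47]], jaw=0.05)

```text
time: 16.1
position: [0.5691, -0.2192, 0.1533]
tool_rot: [0.994, -0.112, 0.0, -0.0]
ft_force: [0.2, -0.1, -0.6]
grip_width: 0.0498
grip_force: 0.0
```

step_arm(rows=[[0,0,0,0,0,0],[0,0,-0.03,0,0,0],[0,0,-0.03,0,0,0],[0,0,0,0,0,0],[0,0,0,0,0,0]])

```text
time: 16.73
position: [0.5696, -0.2168, 0.094]
tool_rot: [0.994, -0.108, 0.0, 0.0]
ft_force: [0.5, 0.4, 0.9]
grip_width: 0.0497
grip_force: 0.0
```

step_arm(rows=[[-0.0004,-0.0004,-0.022,0,0,0],[0,0,-0.014,0,0,0],[0,0,-0.0075,0,0,0],[0,0,0,0,0,0],[0,0,0,0,0,0]])

```text
time: 17.35
position: [0.5691, -0.2179, 0.0503]
tool_rot: [0.994, -0.109, 0.0, 0.0]
ft_force: [-0.4, 0.9, 0.2]
grip_width: 0.0503
grip_force: 0.0
```

step_arm(rows=[[0,0,0,0,0,0],[0,0,0,0,0,0],[0,0,0,0,0,0],[0,0,0,0,0,0],[0,0,0,0,0,0],[0,0,0,0,0,0]], jaw=0.0, squeeze=35)

```text
time: 18.1
position: [0.5687, -0.2177, 0.0498]
tool_rot: [0.994, -0.109, -0.0, -0.0]
ft_force: [-0.1, -0.8, 0.6]
grip_width: 0.0115
grip_force: 35.0
```

step_arm(rows=[[0,0,0.02,0,0,0],[0,0,0.04,0,0,0],[0,0,0.04,0,0,0],[0.0118,0.0281,0,0,0,7.34],[0.0118,0.0281,0,0,0,7.34],[0.0118,0.0281,0,0,0,7.34],[0.0118,0.0281,0,0,0,7.34],[0.0118,0.0281,0,0,0,7.34],[0.0118,0.0281,0,0,0,7.34],[0.0118,0.0281,0,0,0,7.34],[0.0116,0.0284,0,0,0,7.34],[0,0,0,0,0,0]])

```text
time: 19.6
position: [0.663, 0.0096, 0.1493]
tool_rot: [0.919, 0.394, -0.0, -0.0]
ft_force: [0.2, 0.4, -0.3]
grip_width: 0.0119
grip_force: 35.0
```

step_arm(rows=[[0,0,-0.03,0,0,0],[0,0,-0.02,0,0,0],[0,0,0,0,0,0],[0,0,0,0,0,0]])

```text
time: 20.1
position: [0.6632, 0.0068, 0.1001]
tool_rot: [0.92, 0.392, 0.0, 0.0]
ft_force: [0.9, 1.0, -1.5]
grip_width: 0.0116
grip_force: 35.0
```

```bash
cat > look.py <<'E'
from h import *
import sys
tag,lo,hi=sys.argv[1],float(sys.argv[2]),float(sys.argv[3])
print(np.round(get_obs()["position"],4))
for n in("scene","top"):
    c=camera(n);W=cloud(c);cv2.imwrite(f"pics/{n}{tag}.png",c["pixels"])
    h,s,v=cv2.split(cv2.cvtColor(c["pixels"],cv2.COLOR_BGR2HSV));near=(abs(W[...,0]-.65)<.12)&(abs(W[...,1])<.12)
    for name,a,b in(("orange",3,20),("green",50,85)):
        m=near&(h>=a)&(h<=b)&(s>120)&(W[...,2]>lo)&(W[...,2]<hi)
        if m.sum()<30:continue
        P=W[m];print(n,name,m.sum(),[np.round(x,1) for x in cv2.minAreaRect((P[:,:2]*1000).astype(np.float32))],np.round(np.percentile(P[:,2],[5,50,95])*1e3,1), np.round(np.r_[P[:,:2].min(0),P[:,:2].max(0)]*1e3,1))
E
python3 look.py A 0.03 0.09; python3 - <<'E'
import cv2,numpy as np
a=cv2.imread("pics/sceneA.png")[200:340,240:460];b=cv2.imread("pics/topA.png")[90:230,210:430]
cv2.imwrite("pics/A.png",cv2.resize(np.hstack([a,b]),None,fx=1.8,fy=1.8,interpolation=cv2.INTER_CUBIC))
E
```

```text
[0.6632 0.0068 0.1001]
scene orange 423 [array([681.2,  23. ]), array([40.1, 97.1]), np.float64(46.0)] [59.1 73.8 76.1] [643.3 -11.2 716.7  57.8]
```

View pics/A.png

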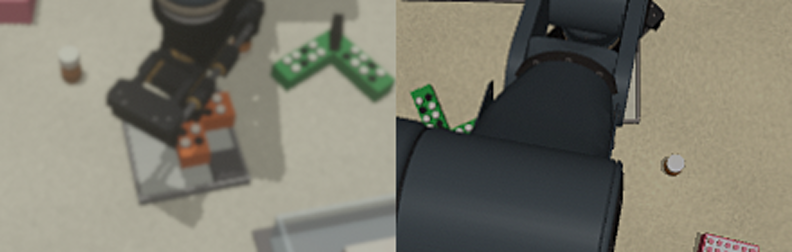

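The scene view shows the orange block level over the tray, opened toward the dark post, with its visible tips within about 2 mm of where they should be. The arm hides it from the top camera. I'll shift y by about 1 mm and lower it.

step_arm(rows=[[0,0.0012,-0.02,0,0,0],[0,0,-0.015,0,0,0],[0,0,-0.008,0,0,0],[0,0,-0.003,0,0,0],[0,0,0,0,0,0],[0,0,0,0,0,0]])

```text
time: 20.95
position: [0.6627, 0.0087, 0.0538]
tool_rot: [0.92, 0.392, -0.0, -0.0]
ft_force: [-1.7, 0.1, 1.8]
grip_width: 0.012
grip_force: 35.0
```

step_arm(rows=[[0,0,0,0,0,0],[0,0,0,0,0,0],[0,0,0,0,0,0],[0,0,0.02,0,0,0],[0,0,0.04,0,0,0],[0,0,0.04,0,0,0]], jaw=0.045)

```text
time: 21.7
position: [0.6631, 0.0085, 0.156]
tool_rot: [0.92, 0.392, 0.0, 0.0]
ft_force: [0.7, 0.2, -0.3]
grip_width: 0.045
grip_force: 0.0
```

step_arm(rows=[[-0.0129,0.027,0,0,0,-8.27],[-0.0129,0.027,0,0,0,-8.27],[-0.0129,0.027,0,0,0,-8.27],[-0.0129,0.027,0,0,0,-8.27],[-0.0129,0.027,0,0,0,-8.27],[-0.0129,0.027,0,0,0,-8.27],[-0.0129,0.027,0,0,0,-8.27],[-0.0129,0.027,0,0,0,-8.27],[0,0,0,0,0,0],[0,0,-0.04,0,0,0],[0,0,-0.02,0,0,0],[0,0,0,0,0,0]], jaw=0.05)

```text
time: 23.2
position: [0.5594, 0.2235, 0.093]
tool_rot: [0.985, -0.173, -0.001, 0.001]
ft_force: [0.1, 0.1, -0.2]
grip_width: 0.0501
grip_force: 0.0
```

```bash
python3 look.py B 0.015 0.045; python3 - <<'E'
import cv2,numpy as np
a=cv2.imread("pics/sceneB.png")[160:340,120:540];b=cv2.imread("pics/topB.png")[90:270,110:530]
cv2.imwrite("pics/B.png",cv2.resize(np.vstack([a,b]),None,fx=1.6,fy=1.6,interpolation=cv2.INTER_CUBIC))
E
```

```text
[0.5594 0.2235 0.093 ]
scene orange 436 [array([680.8,  25.4]), array([70.4, 71.5]), np.float64(2.5)] [18.4 27.8 30.3] [644.1 -10.  716.9  60.4]
top orange 338 [array([623.9,  -0.9]), array([199.2, 183.5]), np.float64(89.8)] [21.6 29.3 33.5] [ 531.8 -100.3  715.6   98.9]
```

View pics/B.png

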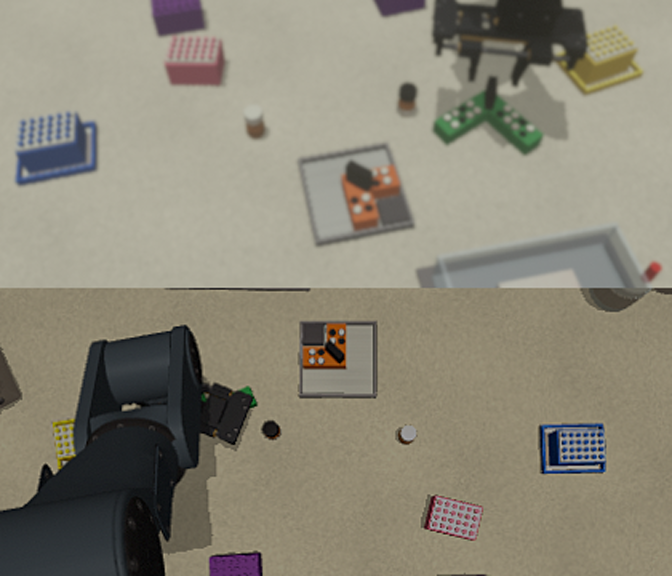

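Both racks sit in their nests, and the orange block fits round the post, centred at about (681,25). The jars and pink rack have not moved. Next is the green block.

step_arm(rows=[[0,0.0005,-0.022,0,0,0],[0,0,-0.014,0,0,0],[0,0,-0.0068,0,0,0],[0,0,0,0,0,0],[0,0,0,0,0,0]])

```text
time: 23.92
position: [0.5601, 0.2252, 0.0515]
tool_rot: [0.985, -0.173, 0.001, -0.0]
ft_force: [0.1, -0.1, -0.2]
grip_width: 0.05
grip_force: 0.0
```

step_arm(rows=[[0,0,0,0,0,0],[0,0,0,0,0,0],[0,0,0,0,0,0],[0,0,0,0,0,0],[0,0,0,0,0,0],[0,0,0,0,0,0]], jaw=0.0, squeeze=45)

```text
time: 24.68
position: [0.5597, 0.2252, 0.051]
tool_rot: [0.985, -0.173, 0.0, -0.0]
ft_force: [0.5, 0.8, 0.3]
grip_width: 0.0111
grip_force: 45.0
```

step_arm(rows=[[0,0,0.02,0,0,0],[0,0,0.04,0,0,0],[0,0,0.05,0,0,0],[0.0073,-0.0285,0,0,0,7.36],[0.0073,-0.0285,0,0,0,7.36],[0.0073,-0.0285,0,0,0,7.36],[0.0073,-0.0285,0,0,0,7.36],[0.0073,-0.0285,0,0,0,7.36],[0.0073,-0.0285,0,0,0,7.36],[0.0073,-0.0285,0,0,0,7.36],[0.0073,-0.0285,0,0,0,7.36],[0.0075,-0.0286,0,0,0,7.36]])

```text
time: 26.18
position: [0.6249, -0.0324, 0.1601]
tool_rot: [0.919, 0.395, -0.001, -0.001]
ft_force: [-0.2, 0.8, -3.7]
grip_width: 0.0116
grip_force: 45.0
```

step_arm(rows=[[0,0,0,0,0,0],[0,0,-0.03,0,0,0],[0,0,-0.03,0,0,0],[0,0,0,0,0,0],[0,0,0,0,0,0]])

```text
time: 26.8
position: [0.6259, -0.0311, 0.1015]
tool_rot: [0.92, 0.393, 0.0, 0.0]
ft_force: [0.9, -0.4, -2.3]
grip_width: 0.0113
grip_force: 45.0
```

```bash
python3 look.py C 0.035 0.09; python3 - <<'E'
import cv2,numpy as np
a=cv2.imread("pics/sceneC.png")[200:340,240:460]
cv2.imwrite("pics/C.png",cv2.resize(a,None,fx=3,fy=3,interpolation=cv2.INTER_CUBIC))
E
```

```text
[ 0.6259 -0.0311  0.1015]
```

View pics/C.png

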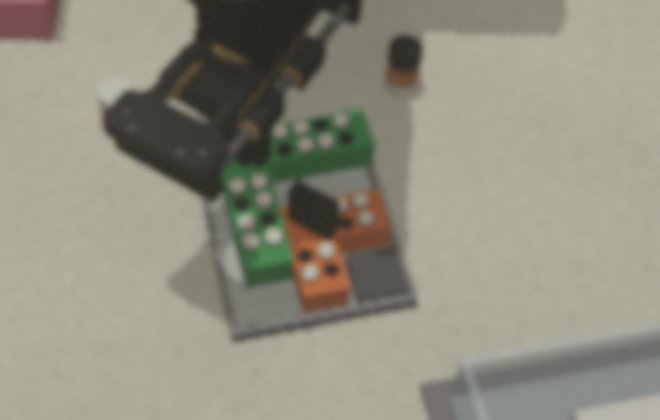

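The green block hangs level over the tray with the same orientation as the orange one. I'll measure its ends, since the colour threshold missed it.

```bash
python3 - <<'E'
from h import *
c=camera("scene");W=cloud(c);H,s,v=cv2.split(cv2.cvtColor(c["pixels"],cv2.COLOR_BGR2HSV))
m=(abs(W[...,0]-.65)<.12)&(abs(W[...,1])<.12)&(W[...,2]>.071)&(W[...,2]<.085)&(H>40)&(H<90)&(s>60)
k,L,st,_=cv2.connectedComponentsWithStats(m.astype(np.uint8))
for i in range(1,k):
    if st[i,4]>30:
        P=W[L==i];print(st[i],[np.round(x,1) for x in cv2.minAreaRect((P[:,:2]*1e3).astype(np.float32))],np.round(np.percentile(P[:,2],[5,50,95])*1e3,1),np.round(np.r_[P[:,:2].min(0),P[:,:2].max(0)]*1e3,1))
E
```

```text
[314 237  50  54 626] [array([649.6,  -8.6]), array([ 73.2, 148.9]), np.float64(46.3)] [73.1 75.5 78. ] [605.2 -49.8 716.1  56.3]
```

All four extents are within about 1 mm of the plan, so I'll lower it.

step_arm(rows=[[0,0,-0.02,0,0,0],[0,0,-0.015,0,0,0],[0,0,-0.008,0,0,0],[0,0,-0.0035,0,0,0],[0,0,0,0,0,0],[0,0,0,0,0,0]])

```text
time: 27.7
position: [0.6258, -0.0316, 0.055]
tool_rot: [0.92, 0.393, 0.0, 0.0]
ft_force: [-0.1, -0.6, 0.9]
grip_width: 0.0115
grip_force: 45.0
```

step_arm(rows=[[0,0,0,0,0,0],[0,0,0,0,0,0],[0,0,0,0,0,0],[0,0,0.02,0,0,0],[0,0,0.05,0,0,0],[0,0,0.06,0,0,0]], jaw=0.045)

```text
time: 28.45
position: [0.625, -0.0315, 0.186]
tool_rot: [0.92, 0.393, -0.001, -0.0]
ft_force: [1.0, -0.6, 0.2]
grip_width: 0.0448
grip_force: 0.0
```

step_arm(rows=[[-0.035,-0.05,0.01,0,0,0],[-0.035,-0.05,0.01,0,0,0],[-0.035,-0.05,0.01,0,0,0],[-0.035,-0.05,0.01,0,0,0],[-0.035,-0.05,0.01,0,0,0],[-0.035,-0.05,0,0,0,0],[-0.035,-0.05,0,0,0,0],[-0.035,-0.05,0,0,0,0],[-0.035,-0.05,0,0,0,0],[-0.035,-0.05,0,0,0,0],[-0.035,-0.05,0,0,0,0],[0,0,0,0,0,0]])

```text
time: 29.95
position: [0.2374, -0.5859, 0.2359]
tool_rot: [0.921, 0.39, -0.001, 0.002]
ft_force: [0.9, 0.4, -0.5]
grip_width: 0.0451
grip_force: 0.0
```

```bash
python3 - <<'E'
from h import *
im=[]
for n,sl in("scene",np.s_[140:340,120:540]),("top",np.s_[90:290,110:530]):
    c=camera(n);W=cloud(c);im.append(c["pixels"][sl])
    H,s,v=cv2.split(cv2.cvtColor(c["pixels"],cv2.COLOR_BGR2HSV))
    def rep(l,m):
        P=W[m];r=cv2.minAreaRect((P[:,:2]*1e3).astype(np.float32))
        print(n,l,m.sum(),np.round(r[0],1),np.round(r[1],1),round(r[2],1),np.round(np.percentile(P[:,2],[5,50,95])*1e3,1))
    near=lambda x,y,d:(abs(W[...,0]-x)<d)&(abs(W[...,1]-y)<d)
    z=W[...,2]
    for l,x,y in("blue",.516,-.394),("yel",.511,.426),("pink",.397,-.19),("bj",.534,.11),("wj",.532,-.113):
        m=near(x,y,.06)&(z>.035)
        if m.sum()>20:rep(l,m)
    t=near(.66,.004,.075)&(s>60)
    rep("green",t&(H>40)&(H<90)&(z>.024)&(z<.038));rep("orange",t&(H>2)&(H<16)&(s>120)&(z>.024)&(z<.038))
cv2.imwrite("pics/F.png",cv2.resize(np.vstack(im),None,fx=1.5,fy=1.5,interpolation=cv2.INTER_CUBIC))
E
```

```text
scene blue 982 [ 517.6 -393.8] [56.8 81.2] 3.7 [39.1 56.9 63.1]
scene yel 784 [513.  422.5] [55.9 82.9] 9.1 [38.5 57.2 63.5]
scene pink 698 [ 398.8 -190.5] [80.9 56.5] 78.0 [38.3 53.1 59.1]
scene bj 117 [535.3 110.7] [25.  27.6] 46.1 [38.  48.5 50.7]
scene wj 128 [ 533.1 -112.8] [25.3 25.7] 80.6 [37.5 48.2 50.8]
scene green 593 [660.1   3.8] [108.2 108.1] 1.8 [25.9 28.1 30.5]
scene orange 390 [680.3  24.9] [70.5 73.2] 89.8 [25.5 28.  30.6]
top blue 706 [ 515.7 -393.9] [55.5 82.5] 1.9 [48.5 58.9 65.2]
top yel 695 [509.9 423.8] [57.3 82.1] 11.5 [44.2 58.6 65. ]
top pink 699 [ 395.8 -190.2] [81.6 56.3] 77.4 [48.3 54.9 61.5]
top bj 87 [532.9 110.7] [24.1 23.9] 3.6 [45.3 50.4 54.2]
top wj 90 [ 531.3 -112.2] [26.  23.6] 4.0 [45.  50.  53.9]
top green 522 [658.5   4.5] [106.8 103.8] 1.2 [25.9 29.3 33.1]
top orange 318 [678.7  27.8] [72.5 69.3] 1.3 [25.7 29.2 33.8]
```

View pics/F.png

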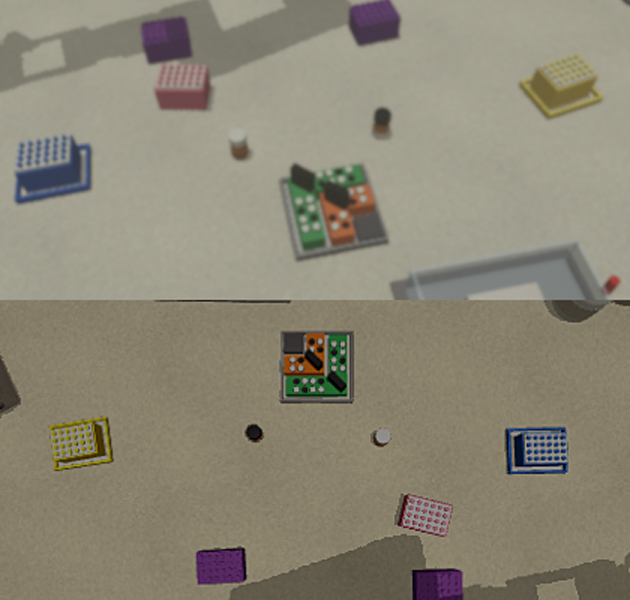

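Every part sits at its seated height: rack tops at 63 mm and L tops at about 29 mm. The pink rack and jars have not moved, and the gripper is clear.

```bash
python3 -c "from rig import *;print(hand_in())"
```

```text
the job is handed in; nothing more can be done
None
```

The job is handed in at about 30 s: both tip racks sit in their own nests, the orange and green L blocks are nested round the tray's post, and the cameras showed everything flat in its seat with the pink rack and jars unmoved.

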